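# Bolt the supply box lid

## Robot

A 7-joint arm with a two-finger parallel gripper is mounted at the origin on the work surface. World frame = base frame: x ahead of the robot, y to its left, z up, the work surface at z = 0. Lengths are in m, angles in rad, forces in N, time in s.
With the tool pointing down it reaches from about 0.35 to 0.9 m from the base axis. Payload 8.1 kg.
Tool frame: the origin (TCP) lies between the finger pads; the fingertips stand ahead of it and the grasp point (between the pads) is the TCP (arm.nose_length is the z of the fingertips in the tool frame, in m); z points along the fingers, y is the line along which they close (so a half turn about z gives the same grasp; the last joint's range is limited). The gripper opens to 92 mm and grips with 3 to 60 N. Pads are 19 mm wide; open, the fingers measure 130 mm over their backs; the gripper's body (75 mm by 190 mm) begins 47 mm behind the grasp point.
Start: joints at [-1.345, 0.434, 0.025, 1.573, -0.012, 1.134, -0.075], TCP at [0.202, 0.592, 0.246] pointing down, gripper open.
Joint ranges: [-2.62, 2.62], [-0.44, 2.09], [-1.27, 1.32], [0.08, 2.57], [-1.32, 4.46], [0.12, 2], [-2.74, 2.74]. Speed limits (rad/s): [2.22, 2.22, 3.01, 3.01, 3.14, 3.14, 3.14].

## Interface

Orientations are given as a rotation vector (axis times angle).
In Python, from cell import sensors, optics, arm gives the robot as it stands.
- The arm moves only by the tool arm_command, never from a script. Its argument "deltas" is one flat list of numbers, 7 for each row, row after row: the turn, a rotation vector about the world's x, y, z as a fraction of full scale, then the shift along the world's x, y, z as a fraction of full scale, then the finger opening in mm, from 0 to 91.8. In form: [wx, wy, wz, dx, dy, dz, fingers, wx, wy, wz, dx, dy, dz, fingers, ...]. A call has 1 to 20 rows; each row is the pose to reach, as a shift and turn from the pose commanded when the call began; what a row does not reach only later rows make up. Full scale, the value 1, is 1 m for a shift and 90 degrees for a turn. A row lasts 1/10 s, in which the tool goes at most 50 mm and 8.59 degrees, less where a joint would pass 70% of its speed; a pose out of reach is approached as far as the arm can. A call with a number of a shift or a turn outside -1 to 1 is refused whole. A call with a gripper value outside its range is refused whole. The fingers move at their own pace and stop on an object; "force" is the grip in N (left out, the last holds). Time passes only in rows, so rows that repeat a pose let the fingers close. It gives the time, the measured TCP pose, the force, the opening and the grip force at its end, in the units of the state.
- sensors.observe(): the state, without advancing time (a new reading comes with each control period).
- optics.get_image(name): name is "scene" or "top" or "wrist"; returns the picture (384x512x3 uint8, blue, green, red); there is no depth.
- optics.calibration(name): a dict with "camera_matrix" (3x3 intrinsics, pixels), "D" ([k1, k2, p1, p2, k3] as OpenCV has them; the pictures are not rectified), "rvec" (rotation vector, rad) and "tvec" (3), from world to camera coordinates, as OpenCV has them. Camera axes: x right, y down, z forward; pixel columns grow to the right and rows downward; lengths in m; the calibration is good to about 2 mm. A picture is of the moment at which its call begins: read the wrist's pose just before it. calibration takes no time and is no camera call; for the wrist camera it gives the pose at the moment of the call.
- arm.sign_off(): hands the job in; it is judged then, once.
The state is a dict: "clock": time; "joints": joint angles; "dq": joint speeds; "joint_efforts": joint torques, N m; "position": TCP position; "ee_rot": TCP orientation; "force": force on the tool from outside, world axes, zero at the start; "ft_torque": the same for the moment, N m; "width": opening from 0.0 (shut) to 1.0 (fully open); "gripper_force": force on a finger pad.
Only numpy, scipy, OpenCV 4.12 (cv2) and the standard library are available. Lean on these libraries where they do the work, as an engineer would, in place of code of your own. Each camera call takes 0.05 s, during which the arm holds its last target. There are 200 camera calls.

## Task

Bolt the lid of the supply box on the counter: slide the barrel bolt all the way across until it comes up against its stop, then turn its handle fully down into the notch and let go. Do it gently, without ramming the bolt or forcing the handle against the thin plate, and leave the pliers, the saucer and the toolbox where they are.

Things in the scene. Friction and masses are not known exactly. Their poses are not given: they have to be found in the camera images.
- chest: Wooden supply box with a white lid (shut), fixed to the counter: 310 x 400 mm, 100 mm high. Origin: centre of its underside; x away from the robot, y left, z up, turned by the box's yaw (up to 0.35 rad). A steel barrel bolt lies on top along box y; it locks by sliding to box +y, then its handle turns down towards box -x, the robot's side. Rear bearing block at box y -108 mm, top z 152 mm.
- rod_start (a point): Fixed point on the axis of the bolt's rod (12 mm thick), at box x -40, y -65, z 136 mm: 36 mm above the lid. The handle is beside this point, in box y, when bolt_slide is 0, and moves to box +y by the value of bolt_slide. Axes as the box.
- strip (a point): Top of the thin notch plate's upright 4 mm steel strip, which runs along the bolt on its robot side: box x -75, z 146 mm (box y 0 here). The plate was put on by hand: along box y it sits up to 20 mm either way, different each time; this point does NOT show that. One notch, 12 mm wide, 14 mm deep. The plate bends if the bolt or handle (or the gripper) loads it with over 25 N; the knob has up to 1.7 x leverage.
- staple (a point): Top of the steel staple, box y 88, z 150 mm, that the rod's end slides under. Before it, at box y about 27 mm (20 mm either way), the notch plate's bearing block, 26 x 14 mm, top z 152 mm, stops a collar on the rod. Only there does the handle stand over the notch, with 1.5 mm to spare ahead and 2.5 mm behind; short of it the strip blocks the handle at about 1.2 rad.
- knob (a point): Centre of the 22 mm steel ball knob at the end of the bolt's handle: an 8 mm stem; the ball's centre is 60 mm from the rod's axis.
- bolt_slide (a joint): How far the bolt has been slid along box +y, m: 0 is fully back; it starts between 0 and 0.02. The stop is met somewhere between 0.045 and 0.085. Sliding friction about 4 N.
- bolt_turn (a joint): Turn of the bolt's handle about the rod, rad: 0 is upright, growing as it turns down towards box -x; 1.57 is level and fully down in the notch. It stays where it is left (friction about 0.12 N m); starts between 0 and 0.6.
- pliers: Steel pliers with black grips, about 175 mm long and 12 mm thick, lying on the lid behind the bolt. Origin: underside at the pivot; x towards the jaws. Leave alone.
- saucer: White ceramic saucer, 110 mm across, 18 mm high, on the far part of the box top behind the bolt. Origin: centre of the underside. Leave alone.
- toolbox: Red plastic toolbox, 210 x 370 mm, 200 mm high with its handle, on the counter to the left. Origin: centre of the underside. Leave alone.

How it is judged:
On the way, in this order (a step that is already met when the one before it is completed fails the run):
1. the bolt is slid across, handle not yet down (value of joint bolt_slide above 0.04 m and value of joint bolt_turn below 1.35 rad), for 0.1 s.
2. the handle is turned fully down in the notch (value of joint bolt_turn above 1.47 rad), for 0.2 s.
At the end, for the whole second after the job is handed in: the bolt is slid across (bolt_slide over 0.04 m) with its handle down in the notch (bolt_turn over 1.47 rad), released; pliers and saucer at rest (value of joint bolt_slide above 0.04 m and value of joint bolt_turn above 1.47 rad and linear speed of each of pliers, saucer below 0.02 m/s); the robot touches nothing.
It fails at once if the bolt is rammed against its stop (over 25 N) (contact force between anything else and keep_stop above 25 N).
It fails at once if the handle is forced against the notch plate (over 25 N) (contact force between anything else and keep_near above 25 N or contact force between anything else and keep_far above 25 N or contact force between anything else and keep_floor above 25 N).
It fails at once if the pliers are disturbed (over 20 mm) (distance of pliers from where it was at the start of the episode above 0.02 m).
It fails at once if the saucer is disturbed (over 20 mm) (distance of saucer from where it was at the start of the episode above 0.02 m).
It fails at once if the toolbox is disturbed (over 20 mm) (distance of toolbox from where it was at the start of the episode above 0.02 m).
It also fails if it takes over 45 s, if anything falls off the work surface, if the arm or the gripper's body presses on something with over 40 N, if the wrist force passes 120 N, or if a joint passes its speed limit or range.

## Working session

There is one attempt and no reset: what is moved stays moved. The work goes in short steps, Python scripts to look and compute and a tool call to move; the robot and the scene stay as the last step left them, time stands still between calls to the robot, and variables do not carry over. Pictures are saved under pics/ and viewed, at most 10 in all, crops included, and the job is handed in when it is done.

Besides the shell and the picture viewer there is one more tool, called after "Emit:" as name(argument=value, ...) on one line, values as JSON. arm_command: Moves the arm, as the interface text tells. Its arguments: {"type":"object","properties":{"deltas":{"type":"array","items":{"type":"number"}},"force":{"type":"number"}},"required":["deltas"]}

```bash
mkdir -p pics; ls
cat > h.py <<'E'
import numpy as np, cv2
from cell import sensors, optics, arm
def cal(n):
    c=optics.calibration(n); K=np.array(c["camera_matrix"],float);D=np.array(c["D"],float)
    return K,D,np.array(c["rvec"],float),np.array(c["tvec"],float)
def ray(c,uv):
    K,D,r,t=c; R=cv2.Rodrigues(r)[0]
    p=cv2.undistortPoints(np.array([[uv]],float),K,D)[0,0]
    return -R.T@t.ravel(), R.T@np.array([p[0],p[1],1])
def onz(c,uv,z):
    o,d=ray(c,uv); return o+d*(z-o[2])/d[2]
def proj(c,P):
    return cv2.projectPoints(np.array(P,float).reshape(-1,1,3),c[2],c[3],c[0],c[1])[0].reshape(-1,2)
def tri(c1,u1,c2,u2):
    o1,d1=ray(c1,u1);o2,d2=ray(c2,u2)
    s=np.linalg.lstsq(np.stack([d1,-d2],1),o2-o1,rcond=None)[0]
    a,b=o1+s[0]*d1,o2+s[1]*d2
    return (a+b)/2,np.linalg.norm(a-b)
E
python3 - <<'E'
from h import *
s=sensors.observe()
for k in s: print(k,np.round(s[k],3))
print(arm.nose_length)
for n in("scene","top"):
    im=optics.get_image(n); cv2.imwrite(f"pics/{n}0.png",im)
    c=cal(n); print(n,ray(c,(256,192)),c[0][0,0])
E
```

```text
pics
clock 0.0
joints [-1.345  0.435  0.025  1.574 -0.012  1.134 -0.075]
dq [ 0.001 -0.    -0.001 -0.     0.001  0.001  0.001]
joint_efforts [ 0.0000e+00 -6.6785e+01  9.8500e-01 -3.1446e+01 -6.1000e-02  4.3000e-02
  0.0000e+00]
position [0.202 0.591 0.245]
ee_rot [-5.140e-01 -3.099e+00  2.000e-03]
force [-0.14   0.184 -0.778]
ft_torque [-0.01  -0.023  0.015]
gripper_force 0.0
width 1.004
0.019
scene (array([1.33401419, 0.32464505, 0.88817716]), array([-0.69964988, -0.09493442, -0.70815842])) 358.5110236693744
top (array([0.48906089, 0.21305729, 1.13734592]), array([ 0.08904685, -0.00532423, -0.9960241 ])) 435.22047555625153
```

View pics/scene0.png

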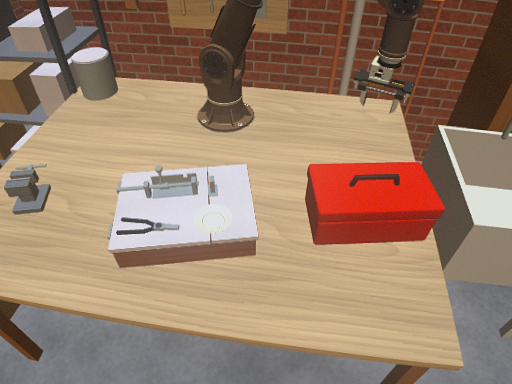

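View pics/top0.png

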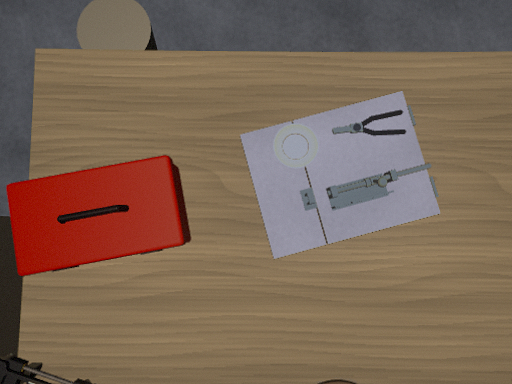

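The scene picture shows the box with its bolt, knob near (158,170). In the top picture the lid corners are near (241,133), (403,92), (440,213) and (274,258), and the knob is near (380,182). Next I'll fit the lid and take an enlarged crop.

```bash
cat > box.py <<'E'
from h import *
import json
im=cv2.imread("pics/top0.png");c=cal("top")
hsv=cv2.cvtColor(im,cv2.COLOR_BGR2HSV)
m=((hsv[...,1]<60)&(hsv[...,2]>130)).astype(np.uint8)*255
m[:, :225]=0
m=cv2.morphologyEx(m,cv2.MORPH_CLOSE,np.ones((3,3)))
cs=cv2.findContours(m,cv2.RETR_EXTERNAL,cv2.CHAIN_APPROX_NONE)[0]
k=max(cs,key=cv2.contourArea); k=cv2.convexHull(k)
P=np.array([onz(c,q[0],0.100)[:2] for q in k],np.float32)
r=cv2.minAreaRect((P*1000))
print(r); b=cv2.boxPoints(r)/1000; print(b)
e=[b[(i+1)%4]-b[i] for i in range(2)]
L=max(e,key=np.linalg.norm); 
if L[1]<0:L=-L
yaw=np.arctan2(-L[0],L[1]); o=b.mean(0); print("yaw",yaw,"o",o)
json.dump([float(yaw),*map(float,o)],open("box.json","w"))
R=np.array([[np.cos(yaw),-np.sin(yaw)],[np.sin(yaw),np.cos(yaw)]])
W=lambda x,y,z:np.r_[o+R@[x,y],z]
vis=[]
for n in("top","scene"):
    I=cv2.imread(f"pics/{n}0.png");cc=cal(n)
    x0,y0,w,h=(235,85,215,180) if n=="top" else (105,150,160,120)
    f=3 if n=="top" else 4
    J=cv2.resize(I[y0:y0+h,x0:x0+w],None,fx=f,fy=f,interpolation=cv2.INTER_CUBIC)
    pts=[W(-40,y,136) if 0 else W(-.04,y,.136) for y in(-.065,-.045,.0,.088)]+[W(-.075,0,.146)]+[W(sx*.155,sy*.2,.1) for sx in(-1,1) for sy in(-1,1)]
    for q in proj(cc,pts): cv2.circle(J,tuple(int(v) for v in ((q-[x0,y0])+.5)*f),3,(0,0,255),1)
    cv2.imwrite(f"pics/{n}c.png",J)
E
python3 box.py
```

```text
((628.7510375976562, 10.0870361328125), (310.6573181152344, 411.73187255859375), 15.616280555725098)
[[ 0.42373836  0.1665402 ]
 [ 0.534574   -0.22999306]
 [ 0.83376366 -0.14636613]
 [ 0.7229281   0.25016713]]
yaw 0.27255568 o [0.62875104 0.01008704]
```

View pics/topc.png

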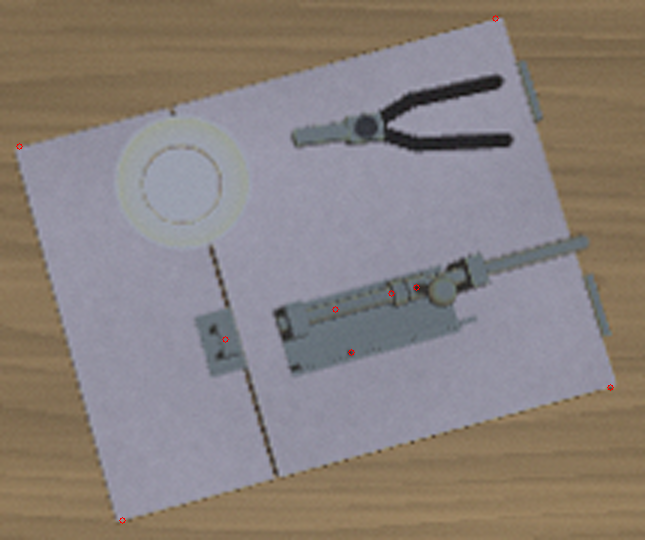

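View pics/scenec.png

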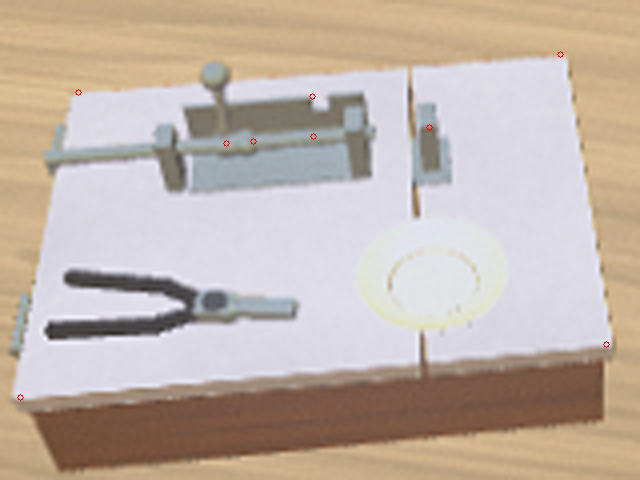

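The lid fit matches to about 2 mm. In the crops the knob is at (441,289) in top and (215,75) in scene, and the notch is at about (321,98) in scene. Now I'll triangulate.

```bash
cat >> h.py <<'E'
import json
try:
    yaw,ox,oy=json.load(open("box.json")); o=np.array([ox,oy])
    Rb=np.array([[np.cos(yaw),-np.sin(yaw)],[np.sin(yaw),np.cos(yaw)]])
    tob=lambda P:np.r_[Rb.T@(np.array(P)[:2]-o),P[2]]
    tow=lambda x,y,z:np.r_[o+Rb@[x,y],z]
except FileNotFoundError: pass
def onboxx(c,uv,x):
    q,d=ray(c,uv); n=Rb[:,0]; s=(n@o+x-n@q[:2])/(n@d[:2]); return tob(q+s*d)
E
python3 - <<'E'
from h import *
ct,cs=cal("top"),cal("scene")
t=lambda u,v:(u/3-.5+235,v/3-.5+85); s=lambda u,v:(u/4-.5+105,v/4-.5+150)
P,g=tri(ct,t(441,289),cs,s(215,75)); print("knob",P,tob(P),g)
for uv in((312,97),(330,95),(321,110)): print("notch",uv,onboxx(cs,s(*uv),-.075))
print("staple",tob(onz(cs,s(429,110),.15)), tob(onz(ct,t(210,341),.15)))
for uv in((163,127),(354,110),(222,137),(240,140)): print(uv,onboxx(cs,s(*uv),-.04))
E
```

```text
knob [ 0.59912119 -0.06406026  0.19733685] [-0.04849608 -0.06343406  0.19733685] 0.000123313322004641
notch (312, 97) [-0.075      -0.00034931  0.14511867]
notch (330, 95) [-0.075       0.01354177  0.14572546]
notch (321, 110) [-0.075       0.00474127  0.13093979]
staple [-0.0443373   0.08895733  0.15      ] [-0.03892274  0.10153095  0.15      ]
(163, 127) [-0.04       -0.10840874  0.15809996]
(354, 110) [-0.04        0.03348643  0.15992471]
(222, 137) [-0.04       -0.06739827  0.14321244]
(240, 140) [-0.04       -0.05470233  0.13865717]
```

Emit:
arm_command(deltas=[0, 0, 0.382, 0.397, -0.655, 0.05, 50, 0, 0, 0.382, 0.397, -0.655, 0.05, 50, 0, 0, 0.382, 0.397, -0.655, 0.05, 50, 0, 0, 0.382, 0.397, -0.655, 0.05, 50, 0, 0, 0.382, 0.397, -0.655, 0.05, 50, 0, 0, 0.382, 0.397, -0.655, 0.05, 50, 0, 0, 0.382, 0.397, -0.655, 0.05, 50, 0, 0, 0.382, 0.397, -0.655, 0.05, 50, 0, 0, 0.382, 0.397, -0.655, 0.05, 50, 0, 0, 0.382, 0.397, -0.655, 0.05, 50, 0, 0, 0.382, 0.397, -0.655, 0.05, 50, 0, 0, 0.382, 0.397, -0.655, 0.05, 50, 0, 0, 0.382, 0.397, -0.655, 0.05, 50, 0, 0, 0.382, 0.397, -0.655, 0.05, 50, 0, 0, 0.382, 0.397, -0.655, 0.05, 50, 0, 0, 0.382, 0.397, -0.655, 0.05, 50, 0, 0, 0.382, 0.397, -0.655, 0.05, 50, 0, 0, 0.382, 0.397, -0.655, 0.05, 50, 0, 0, 0.382, 0.397, -0.655, 0.05, 50, 0, 0, 0.382, 0.397, -0.655, 0.05, 50], force=6)

```text
clock: 2.1
position: [0.5984, -0.0618, 0.2957]
ee_rot: [0.428, -3.112, -0.001]
force: [0.7, -0.3, -0.2]
width: 0.548
gripper_force: 0.0
```

Run:
```python
from h import *
c=cal("wrist"); im=optics.get_image("wrist"); cv2.imwrite("pics/w1.png",im)
print(ray(c,(256,192)))
print(proj(c,[tow(-.0485,-.0634,.1973),tow(-.075,0.0006,.146),tow(-.075,.0126,.146),tow(-.04,-.108,.152),tow(-.155,-.2,.1),tow(-.04,.088,.15)]))
```

```text
(array([ 0.53351425, -0.08051039,  0.43546181]), array([ 0.24120272,  0.07883827, -0.96731572]))
[[250.67850863 197.90721282]
 [315.20174912 158.41715631]
 [327.17402002 158.46314316]
 [206.71752717 193.65647345]
 [126.15985677  79.32652898]
 [399.13651487 193.48462348]]
```

View pics/w1.png

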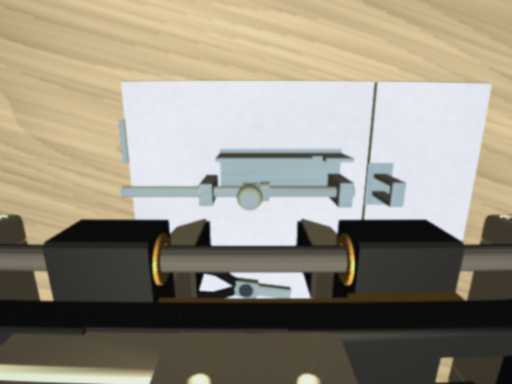

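The wrist view confirms the estimate: knob at (250,197), strip at row 157, notch at about (312–325,158). Next is the descent around the knob.

Emit:
arm_command(deltas=[0, 0, 0, -0.001, -0.002, -0.045, 50, 0, 0, 0, -0.001, -0.002, -0.07, 50, 0, 0, 0, -0.001, -0.002, -0.093, 50, 0, 0, 0, -0.001, -0.002, -0.093, 50, 0, 0, 0, -0.001, -0.002, -0.093, 50], force=6)

```text
clock: 2.65
position: [0.5979, -0.0649, 0.2033]
ee_rot: [0.426, -3.113, -0.0]
force: [-0.4, 0.0, 0.8]
width: 0.551
gripper_force: 0.0
```

Run:
```python
from h import *
im=cv2.imread("pics/w1.png",0)
for r in (154,156,158,160): print(r,im[r,300:345].tolist())
```

```text
154 [70, 71, 70, 70, 70, 71, 71, 70, 70, 72, 70, 73, 76, 76, 78, 77, 79, 77, 76, 78, 76, 76, 73, 71, 70, 69, 70, 70, 72, 70, 72, 70, 71, 71, 71, 70, 71, 72, 70, 71, 72, 83, 101, 126, 157]
156 [69, 70, 69, 69, 70, 70, 70, 69, 71, 72, 77, 90, 114, 127, 135, 138, 137, 136, 137, 136, 135, 126, 109, 78, 63, 63, 64, 67, 69, 68, 68, 67, 68, 68, 69, 69, 70, 67, 69, 67, 68, 68, 68, 71, 72]
158 [137, 137, 137, 137, 136, 137, 137, 138, 137, 137, 137, 143, 151, 163, 172, 177, 177, 176, 177, 175, 173, 163, 134, 89, 66, 82, 110, 128, 134, 133, 133, 132, 134, 136, 137, 137, 136, 135, 135, 135, 135, 135, 136, 134, 135]
160 [174, 174, 174, 174, 174, 175, 175, 174, 174, 176, 175, 174, 174, 176, 178, 176, 179, 178, 177, 177, 176, 169, 153, 123, 103, 117, 149, 169, 174, 174, 170, 173, 174, 176, 177, 179, 178, 177, 177, 177, 177, 177, 178, 180, 180]
```

Emit:
arm_command(deltas=[0, 0, 0, 0, 0, 0, 18, 0, 0, 0, 0, 0, 0, 18, 0, 0, 0, 0, 0, 0, 18, 0, 0, 0, 0, 0, 0, 18, 0, 0, 0, 0, 0, 0, 18], force=6)

```text
clock: 3.15
position: [0.5981, -0.0655, 0.2032]
ee_rot: [-0.425, 3.112, 0.0]
force: [-0.1, 0.6, 2.4]
width: 0.233
gripper_force: 6.0
```

Emit:
arm_command(deltas=[0, 0, 0, -0.0014, 0.0048, 0, 18, 0, 0, 0, -0.0027, 0.0096, 0, 18, 0, 0, 0, -0.0041, 0.0145, 0, 18, 0, 0, 0, -0.0054, 0.0193, 0, 18, 0, 0, 0, -0.0068, 0.0241, 0, 18, 0, 0, 0, -0.0081, 0.0289, 0, 18, 0, 0, 0, -0.0095, 0.0337, 0, 18, 0, 0, 0, -0.0108, 0.0385, 0, 18, 0, 0, 0, -0.0108, 0.0385, 0, 18], force=6)

```text
clock: 4.05
position: [0.5869, -0.0256, 0.2031]
ee_rot: [-0.427, 3.112, 0.001]
force: [1.0, -1.0, 6.4]
width: 0.232
gripper_force: 6.0
```

Emit:
arm_command(deltas=[0, 0, 0, -0.0005, 0.0019, 0, 18, 0, 0, 0, -0.0011, 0.0039, 0, 18, 0, 0, 0, -0.0016, 0.0058, 0, 18, 0, 0, 0, -0.0022, 0.0077, 0, 18, 0, 0, 0, -0.0027, 0.0096, 0, 18, 0, 0, 0, -0.0032, 0.0116, 0, 18, 0, 0, 0, -0.0038, 0.0135, 0, 18, 0, 0, 0, -0.0043, 0.0154, 0, 18, 0, 0, 0, -0.0043, 0.0154, 0, 18], force=6)

```text
clock: 4.95
position: [0.5827, -0.0109, 0.2031]
ee_rot: [-0.426, 3.112, 0.0]
force: [0.4, -2.6, 6.4]
width: 0.229
gripper_force: 6.0
```

Run:
```python
from h import *
s=sensors.observe(); print(s["clock"],tob(s["position"]))
c=cal("wrist"); im=optics.get_image("wrist")
cv2.imwrite("pics/w2.png",cv2.resize(im[110:260,180:400],None,fx=3.5,fy=3.5,interpolation=cv2.INTER_CUBIC))
```

```text
4.95 [-0.04995174 -0.0077991   0.2030774 ]
```

View pics/w2.png

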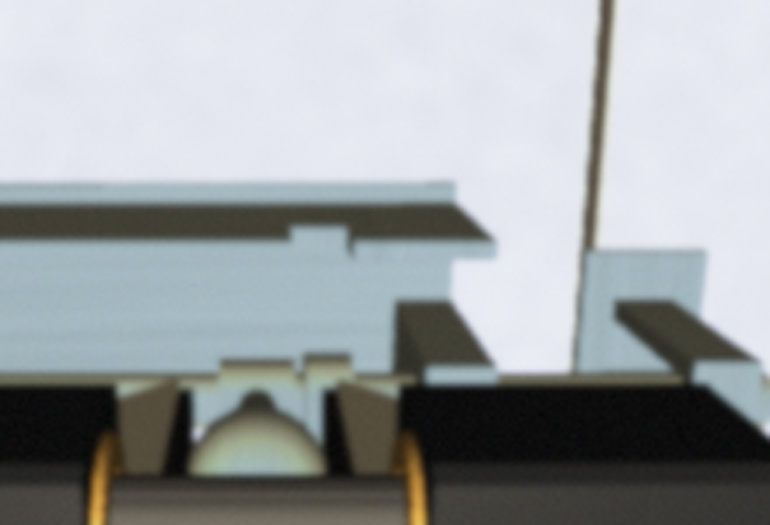

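The picture shows the handle at column 258 and the notch at columns 290–350, so about 12 mm remain. I'll advance 8 mm and then go in fine steps.

Emit:
arm_command(deltas=[0, 0, 0, -0.0005, 0.0019, 0, 18, 0, 0, 0, -0.0011, 0.0039, 0, 18, 0, 0, 0, -0.0016, 0.0058, 0, 18, 0, 0, 0, -0.0022, 0.0077, 0, 18, 0, 0, 0, -0.0022, 0.0077, 0, 18], force=6)

```text
clock: 5.5
position: [0.5806, -0.0031, 0.2031]
ee_rot: [-0.426, 3.112, 0.001]
force: [0.6, -2.7, 6.3]
width: 0.228
gripper_force: 6.0
```

Emit:
arm_command(deltas=[0, 0, 0, -0.0001, 0.0005, 0, 18, 0, 0, 0, -0.0003, 0.001, 0, 18, 0, 0, 0, -0.0003, 0.001, 0, 18])

```text
clock: 5.8
position: [0.5804, -0.0024, 0.2031]
ee_rot: [-0.425, 3.112, 0.0]
force: [1.1, -3.4, 5.8]
width: 0.231
gripper_force: 6.0
```

Emit:
arm_command(deltas=[0, 0, 0, -0.0001, 0.0005, 0, 18, 0, 0, 0, -0.0003, 0.001, 0, 18, 0, 0, 0, -0.0003, 0.001, 0, 18])

```text
clock: 6.1
position: [0.5801, -0.0014, 0.2031]
ee_rot: [-0.425, 3.112, 0.0]
force: [2.7, -3.7, 5.0]
width: 0.232
gripper_force: 6.0
```

Emit:
arm_command(deltas=[0, 0, 0, -0.0001, 0.0005, 0, 18, 0, 0, 0, -0.0003, 0.001, 0, 18, 0, 0, 0, -0.0003, 0.001, 0, 18])

```text
clock: 6.4
position: [0.5798, -0.0004, 0.2031]
ee_rot: [-0.425, 3.112, 0.0]
force: [1.4, -4.1, 5.9]
width: 0.228
gripper_force: 6.0
```

Emit:
arm_command(deltas=[0, 0, 0, -0.0001, 0.0005, 0, 18, 0, 0, 0, -0.0003, 0.001, 0, 18, 0, 0, 0, -0.0003, 0.001, 0, 18])

```text
clock: 6.7
position: [0.5795, 0.0006, 0.2031]
ee_rot: [-0.425, 3.112, 0.0]
force: [1.6, -3.5, 5.6]
width: 0.233
gripper_force: 6.0
```

Emit:
arm_command(deltas=[0, 0, 0, -0.0001, 0.0005, 0, 18, 0, 0, 0, -0.0003, 0.001, 0, 18, 0, 0, 0, -0.0003, 0.001, 0, 18])

```text
clock: 7.0
position: [0.5792, 0.0016, 0.2031]
ee_rot: [-0.425, 3.112, 0.0]
force: [1.8, -2.9, 5.5]
width: 0.233
gripper_force: 6.0
```

Emit:
arm_command(deltas=[0, 0, 0, -0.0001, 0.0004, 0, 18, 0, 0, 0, -0.0002, 0.0007, 0, 18, 0, 0, 0, -0.0002, 0.0007, 0, 18])

```text
clock: 7.3
position: [0.5791, 0.0021, 0.2031]
ee_rot: [-0.425, 3.112, -0.0]
force: [1.7, -4.0, 5.2]
width: 0.228
gripper_force: 6.0
```

Emit:
arm_command(deltas=[0, 0, 0, -0.0001, 0.0004, 0, 18, 0, 0, 0, -0.0002, 0.0007, 0, 18, 0, 0, 0, -0.0002, 0.0007, 0, 18])

```text
clock: 7.6
position: [0.5791, 0.0022, 0.2031]
ee_rot: [-0.424, 3.112, -0.001]
force: [3.1, -6.0, 5.4]
width: 0.23
gripper_force: 6.0
```

Emit:
arm_command(deltas=[0, 0, 0, -0.0001, 0.0004, 0, 18, 0, 0, 0, -0.0002, 0.0007, 0, 18, 0, 0, 0, -0.0002, 0.0007, 0, 18])

```text
clock: 7.9
position: [0.579, 0.0023, 0.2031]
ee_rot: [-0.423, 3.112, -0.002]
force: [3.4, -7.2, 4.0]
width: 0.231
gripper_force: 6.0
```

Run:
```python
from h import *
s=sensors.observe(); print(s["clock"],tob(s["position"]),s["force"])
im=optics.get_image("wrist")
cv2.imwrite("pics/w3.png",cv2.resize(im[110:260,180:400],None,fx=3.5,fy=3.5,interpolation=cv2.INTER_CUBIC))
```

```text
7.9 [-0.05000834  0.00590135  0.20314792] [ 3.40590981 -7.15520737  4.02700775]
```

View pics/w3.png

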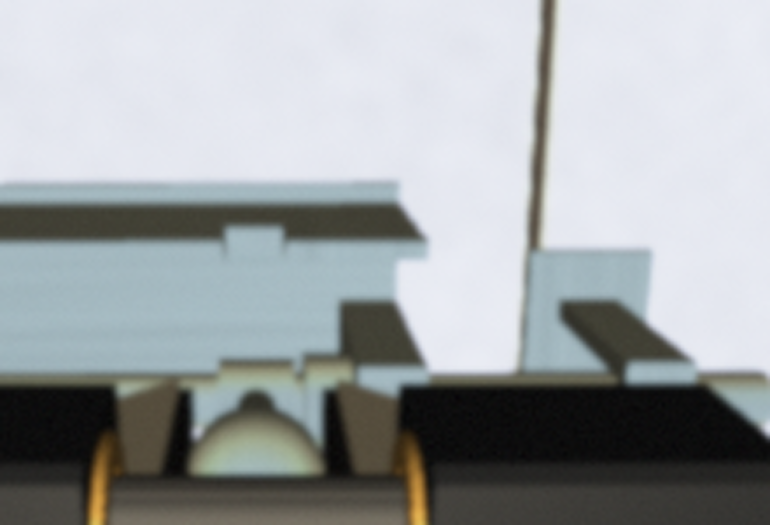

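The notch (225–285) is now centred on the handle at 257, and the collar is at the block. I'll relieve the push and turn part way, to about 1.1 rad.

Emit:
arm_command(deltas=[0, 0, 0, 0.0003, -0.0012, 0, 18, 0, 0, 0, -0.0033, -0.0022, -0.0006, 18, 0, 0, 0, -0.0088, -0.0038, -0.0021, 18, 0, 0, 0, -0.0142, -0.0053, -0.0042, 18, 0, 0, 0, -0.0194, -0.0067, -0.0068, 18, 0, 0, 0, -0.0244, -0.0081, -0.0099, 18, 0, 0, 0, -0.029, -0.0094, -0.0135, 18, 0, 0, 0, -0.0332, -0.0106, -0.0176, 18, 0, 0, 0, -0.037, -0.0116, -0.0221, 18, 0, 0, 0, -0.0403, -0.0126, -0.027, 18, 0, 0, 0, -0.0432, -0.0134, -0.0322, 18, 0, 0, 0, -0.0432, -0.0134, -0.0322, 18], force=6)

```text
clock: 9.15
position: [0.5343, -0.0103, 0.1696]
ee_rot: [0.424, -3.111, 0.0]
force: [3.2, -6.0, -3.2]
width: 0.226
gripper_force: 6.0
```

Run:
```python
from h import *
s=sensors.observe(); print(s["clock"],tob(s["position"]),s["force"])
im=optics.get_image("wrist")
cv2.imwrite("pics/w4.png",cv2.resize(im[110:260,180:400],None,fx=3.5,fy=3.5,interpolation=cv2.INTER_CUBIC))
```

```text
9.15 [-0.09645659  0.00579559  0.16959128] [ 3.21828946 -6.00010274 -3.17432504]
```

View pics/w4.png

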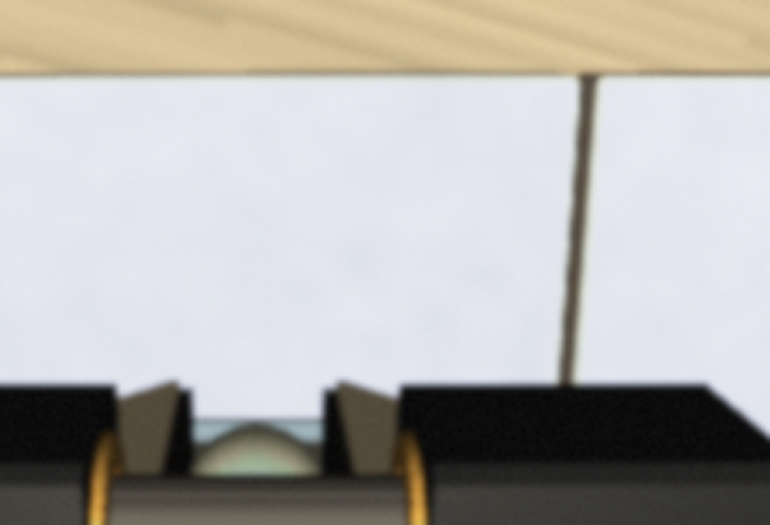

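The knob is still between the pads and the bolt has not moved in y. Now down to about 1.3 rad, checking force.

Emit:
arm_command(deltas=[0, 0, 0, -0.0008, -0.0007, -0.0019, 18, 0, 0, 0, -0.0015, -0.001, -0.0039, 18, 0, 0, 0, -0.0024, -0.0013, -0.0067, 18, 0, 0, 0, -0.0034, -0.0015, -0.0096, 18, 0, 0, 0, -0.0034, -0.0015, -0.0096, 18], force=6)

```text
clock: 9.7
position: [0.5311, -0.0114, 0.1602]
ee_rot: [0.425, -3.111, -0.001]
force: [-0.3, -2.3, -2.0]
width: 0.227
gripper_force: 6.0
```

Emit:
arm_command(deltas=[0, 0, 0, -0.0008, -0.0002, -0.0032, 18, 0, 0, 0, -0.0014, -0.0004, -0.0064, 18, 0, 0, 0, -0.0019, -0.0005, -0.0094, 18, 0, 0, 0, -0.0021, -0.0006, -0.0124, 18, 0, 0, 0, -0.0022, -0.0006, -0.0154, 18, 0, 0, 0, -0.0022, -0.0006, -0.0154, 18], force=6)

```text
clock: 10.3
position: [0.5293, -0.012, 0.1449]
ee_rot: [0.425, -3.112, -0.001]
force: [-0.9, 0.2, -2.7]
width: 0.229
gripper_force: 6.0
```

Emit:
arm_command(deltas=[0, 0, 0, 0, 0, -0.0007, 18, 0, 0, 0, 0, 0, -0.0014, 18, 0, 0, 0, 0, 0, -0.0014, 18])

```text
clock: 10.6
position: [0.5294, -0.0121, 0.144]
ee_rot: [0.425, -3.112, -0.001]
force: [-3.1, 0.8, -0.1]
width: 0.229
gripper_force: 6.0
```

Emit:
arm_command(deltas=[0, 0, 0, 0, 0, -0.0005, 18, 0, 0, 0, 0, 0, -0.001, 18, 0, 0, 0, 0, 0, -0.001, 18])

```text
clock: 10.9
position: [0.5294, -0.0121, 0.143]
ee_rot: [0.425, -3.112, -0.0]
force: [-3.4, 1.3, 0.9]
width: 0.232
gripper_force: 6.0
```

Emit:
arm_command(deltas=[0, 0, 0, 0, 0, -0.0005, 18, 0, 0, 0, 0, 0, -0.001, 18, 0, 0, 0, 0, 0, -0.001, 18])

```text
clock: 11.2
position: [0.5295, -0.0121, 0.142]
ee_rot: [0.425, -3.112, -0.0]
force: [-4.6, 0.9, 1.2]
width: 0.232
gripper_force: 6.0
```

Run:
```python
from h import *
s=sensors.observe(); print(s["clock"],tob(s["position"]),s["force"],s["ft_torque"])
```

```text
11.2 [-0.10155758  0.00533804  0.14202407] [-4.56131961  0.941495    1.18909864] [0.46489655 0.87282    0.03558147]
```

Release, lift clear and look.

Emit:
arm_command(deltas=[0, 0, 0, 0, 0, 0, 45, 0, 0, 0, 0, 0, 0, 45, 0, 0, 0, 0, 0, 0, 45, 0, 0, 0, 0, 0, 0, 45, 0, 0, 0, 0, 0, 0.03, 45, 0, 0, 0, -0.02, 0, 0.07, 45, 0, 0, 0, -0.05, 0, 0.12, 45, 0, 0, 0, -0.05, 0, 0.14, 45, 0, 0, 0, -0.05, 0, 0.14, 45])

```text
clock: 12.1
position: [0.4811, -0.0124, 0.2862]
ee_rot: [-0.423, 3.105, 0.001]
force: [0.2, 0.3, -0.0]
width: 0.49
gripper_force: 0.0
```

Run:
```python
from h import *
A=optics.get_image("wrist")[100:300,130:390]; B=optics.get_image("scene")[150:270,105:265]
A=cv2.resize(A,(520,400),interpolation=cv2.INTER_CUBIC);B=cv2.resize(B,None,fx=1.75,fy=1.75,interpolation=cv2.INTER_CUBIC)
C=np.zeros((400,800,3),np.uint8);C[:,:520]=A;C[:B.shape[0],520:]=B
cv2.imwrite("pics/w5.png",C)
c=cal("wrist"); print(proj(c,[tow(-.1,.007,.136),tow(-.1,.007,.142)]))
```

```text
[[242.46615949 230.09066842]
 [242.26004259 232.30838694]]
```

View pics/w5.png

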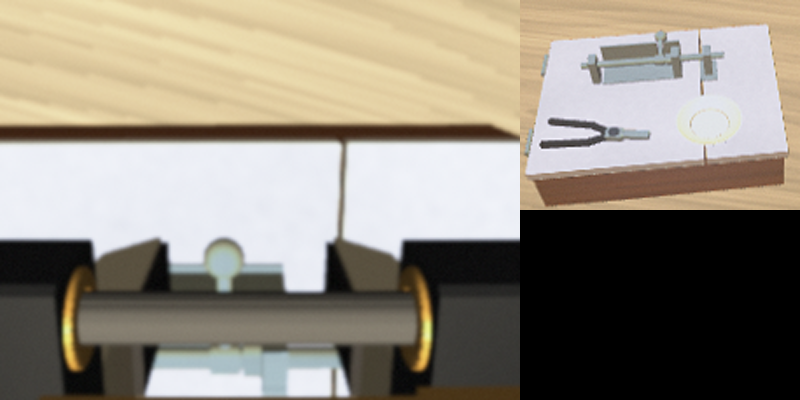

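The handle stands in the notch: knob at (242,229.5) in the wrist image, against (242.5,230.1) predicted for level. I'll check the height using the scene camera too.

Run:
```python
from h import *
cw,cs=cal("wrist"),cal("scene")
s=(141/1.75-.5+105,37/1.75-.5+150)
P,g=tri(cw,(241.8,229.2),cs,s); print(tob(P),g,s)
for th in(1.2,1.4,1.47,1.57): print(th,proj(cs,tow(-.04-.06*np.sin(th),.0055,.136+.06*np.cos(th))),proj(cw,tow(-.04-.06*np.sin(th),.0055,.136+.06*np.cos(th))))
im=optics.get_image("scene"); cv2.imwrite("pics/s6.png",cv2.resize(im[155:200,150:220],None,fx=10,fy=10,interpolation=cv2.INTER_CUBIC))
```

```text
[-0.10047692  0.00607349  0.13474312] 0.00036779556387771484 (185.07142857142856, 170.64285714285714)
1.2 [[183.98000526 166.08049475]] [[240.19890525 242.38326735]]
1.4 [[184.47389974 168.20236988]] [[240.64763416 234.70658882]]
1.47 [[184.6471327  169.08055391]] [[240.80841238 232.5965266 ]]
1.57 [[184.89264959 170.4435947 ]] [[241.03825308 230.10756878]]
```

View pics/s6.png

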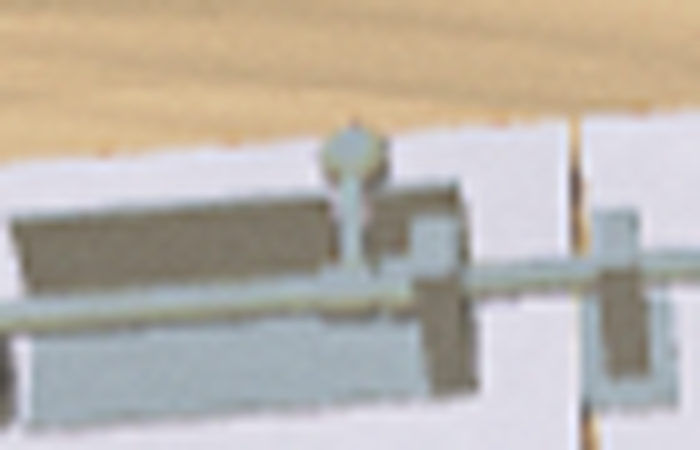

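Both views put the knob at z ≈ 0.135 m, which is level (about 1.55 rad). The rod end is under the staple and the robot is clear, so I'm handing in.

```bash
python3 -c "
from cell import arm
print(arm.sign_off())"
```

```text
the job is handed in; nothing more can be done
None
```

I slid the bolt to its stop and turned its handle down level in the notch (about 1.55 rad from the camera images), then released it and handed the job in. The highest force reading I saw was about 9 N, against the 25 N limit, and the pliers, saucer and toolbox were never touched; the judge gave no verdict back.

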